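# Post the miscut heat sinks into the scrap box

### The arm

A 7-joint arm with a two-finger parallel gripper is mounted at the origin on the work surface. World frame = base frame: x ahead of the robot, y to its left, z up, the work surface at z = 0. Lengths are in m, angles in rad, forces in N, time in s.
With the tool pointing down it reaches from about 0.4 to 0.875 m from the base axis. Payload 19.3 kg.
Tool frame: the origin (TCP) lies at the very end of the fingers, on their centre line; the grasp point (between the pads) lies 19 mm behind it; z points along the fingers, y is the line along which they close (so a half turn about z gives the same grasp; the last joint's range is limited). The gripper opens to 85 mm and grips with 20 to 120 N. Pads are 22 mm wide; open, the fingers measure 114 mm over their backs; the gripper's body (76 mm by 85 mm) begins 54 mm behind the grasp point. The pads swing forward as they close: fully open they stand 13 mm farther back than shut.
Start: joints at [1.074, 0.521, -0.036, 1.599, 0.021, 1.021, -0.113], TCP at [0.259, -0.569, 0.231] pointing down, gripper open.
Joint ranges: [-2.91, 2.91], [-0.3, 2.13], [-1.5, 1.42], [0.17, 2.43], [-1.26, 4.41], [0.16, 1.93], [-2.52, 2.52]. Speed limits (rad/s): [1.89, 1.89, 2.39, 2.39, 3.01, 3.01, 3.01].

### API

Orientations are given as a unit quaternion [x, y, z, w].
In Python, from workcell import manip gives the robot as it stands. The module is installed in compiled form; this text tells all that it offers.
- The arm moves only by the shell command python3 -m crank 'ROWS' [FORCE]. ROWS is JSON, a list of rows, each a list of 7 numbers: the shift along the tool's x, y, z normalised to -1 to 1, where 1 is 0.05 m, then the turn, a rotation vector about the tool's x, y, z normalised to -1 to 1, where 1 is 1.5 rad, then the opening, from 0 (shut) to 1 (fully open). A call has 1 to 5 rows; each row shifts and turns the commanded pose from where the row before left it, along the tool's axes as they then stand; what a row does not reach is not made up. A row lasts 1/8 s, in which the tool goes at most 62.5 mm and 10.7 degrees, less where a joint would pass 70% of its speed; a pose out of reach is approached as far as the arm can. A call with a number of a shift or a turn outside -1 to 1 is refused whole. A call with a gripper value outside its range is refused whole. The fingers move at their own pace and stop on an object; FORCE is the grip in N (left out, the last holds). Time passes only in rows, so rows that do not move let the fingers close. It gives the time, the measured TCP pose, the force, the opening and the grip force at its end, in the units of the state.
- manip.observe(): the state, without advancing time (a new reading comes with each control period).
- manip.grab_frame(name): name is "scene" or "top" or "wrist"; returns a dict with "img" (400x640x3 uint8, red, green, blue), "K" (3x3 intrinsics, pixels), "distortion" ([k1, k2, p1, p2, k3] as OpenCV has them; the pictures are not rectified), "view" (4x4, takes a point from world to camera coordinates). Camera axes: x right, y up, looking along -z (the intrinsics and any distortion apply to the point x, -y, -z); pixel columns grow to the right and rows downward; lengths in m; the calibration is good to about 2 mm. A picture is of the moment at which its call begins. There is no depth.
- manip.sign_off(): hands the job in; it is judged then, once.
The state is a dict: "time": time; "joint_pos": joint angles; "joint_vel": joint speeds; "effort": joint torques, N m; "eef_pos": TCP position; "ee_rot": TCP orientation; "ft_force": force on the tool from outside, world axes, zero at the start; "ft_torque": the same for the moment, N m; "gripper_width": finger opening in m; "grip_force": force on a finger pad.
Only numpy, scipy, OpenCV 4.12 (cv2) and the standard library are available. Lean on these libraries where they do the work, as an engineer would, in place of code of your own. Each camera call takes 0.05 s, during which the arm holds its last target. There are 200 camera calls.

### The job

Two of the four aluminium heat sinks standing in the black rack were cut too short and are scrap: post both short ones, one after the other, through the sprung flap of the grey scrap box, so that they drop right inside and the flap shuts behind them. Leave the two full-length ones standing in the rack, and do not knock or shift anything else on the bench.

Things in the scene. Friction and masses are not known exactly. Their poses are not given: they have to be found in the camera images.
- short_a_mid (a point): finned aluminium heat sink, 100 mm long, upright in a rack pocket; section 22 mm (its x) by 32 mm (its y), x and y as the rack's; grip the 32 mm across the flat outer fins. Foot 8 mm and top 108 mm above the table. The point is its centre, half-way up; z along its length. One of the two miscut, 25 mm too short ones: scrap. About 0.15 kg.
- short_b_mid (a point): finned aluminium heat sink, 100 mm long, upright in a rack pocket; section 22 mm (its x) by 32 mm (its y), x and y as the rack's; grip the 32 mm across the flat outer fins. Foot 8 mm and top 108 mm above the table. The point is its centre, half-way up; z along its length. The other short one: scrap. About 0.15 kg.
- long_a_mid (a point): finned aluminium heat sink, 125 mm long, upright in a rack pocket; section 22 mm (its x) by 32 mm (its y), x and y as the rack's; grip the 32 mm across the flat outer fins. Foot 8 mm and top 133 mm above the table. The point is its centre, half-way up; z along its length. Full length, good: stays. 0.19 kg.
- long_b_mid (a point): finned aluminium heat sink, 125 mm long, upright in a rack pocket; section 22 mm (its x) by 32 mm (its y), x and y as the rack's; grip the 32 mm across the flat outer fins. Foot 8 mm and top 133 mm above the table. The point is its centre, half-way up; z along its length. Full length, good: stays. 0.19 kg.
- rack: fixed black plastic block, 60 mm (x) by 272 mm (y), 30 mm tall, with a row of four pockets along its y, 74 mm apart, 22 mm deep and 2 mm wider than a heat sink all round; any heat sink may stand in any pocket. Origin: centre of its underside; z up.
- scrapbox: grey sheet-steel scrap box, fixed, closed all round but for its slot: 220 mm deep (x from -100 to +120 mm), 250 mm wide (y), 240 mm tall, floor 5 mm thick. Origin on the table; z up; -x is its front, roughly towards the robot. Its upper front slopes: the face rises towards +x at 40 degrees to the table.
- slot (a point): centre of the slot, in the outer surface of the sloping face; frame as the box's (z up, y along the slot). The slot is 140 mm along y and 52 mm along the slope. The way into it, square to the face, is (sin 40, 0, -cos 40) in this frame: 40 degrees from vertical, down and towards +x.
- bar (a point): middle of the axis of a fixed 14 mm carrying bar that runs along the box's y over the slot, on legs at y = -117 and +117 mm that lead up and back: 135 mm above the slot's centre and 12 mm nearer the front, so in the way of an upright tool, but about 70 mm clear of the line square into the slot.
- flap (a joint): aluminium flap shutting the slot, hinged along the slot's upper edge, 50 mm long; 0 = shut, grows as its lower edge swings in and down, at most 1.35 rad. A spring shuts it (1 N at the lower edge starts it, 3.5 N holds it wide open). Fingers 25 to 35 mm inside the slot hold it open, so a part let go drops; with only the part inside, the flap tends to pinch it.
- spool: spool of solder, 60 mm across, 38 mm tall; bystander, loose. Origin: its middle, on the table
- flux: small upright bottle, 44 mm across, 110 mm tall; bystander, loose. Origin: its middle, on the table
- driver: screwdriver lying flat, 190 mm long; bystander, loose. Origin: its underside, mid-length
- meter: black hand-held meter lying flat, 150 x 78 x 32 mm; bystander, loose. Origin: its middle, on the table
- jar: glass jar with a steel cap, 60 mm across, 70 mm tall; bystander, loose. Origin: its middle, on the table
- tape: roll of tape lying flat, 90 mm across, 19 mm tall; bystander, loose. Origin: its middle, on the table

How it is judged:
By the outcome, as a careful person would: the job done as asked, in the order asked, and still so for the second after the job is handed in, with the robot touching nothing.
It also fails if it takes over 61 s, if anything falls off the work surface, if the arm or the gripper's body presses on something with over 40 N, if the wrist force passes 120 N, or if a joint passes its speed limit or range.

## Working session

There is one attempt and no reset: what is moved stays moved. The work goes in short steps, Python scripts to look and compute and a shell command to move; the robot and the scene stay as the last step left them, time stands still between calls to the robot, and variables do not carry over. Pictures are saved under pics/ and viewed, at most 10 in all, crops included, and the job is handed in when it is done.

```bash
mkdir -p pics; cat > h.py <<'E'
import numpy as np, cv2
from workcell import manip
from scipy.spatial.transform import Rotation as R
def grab(n,save=None):
    f=manip.grab_frame(n)
    if save: cv2.imwrite('pics/'+save+'.png',cv2.cvtColor(f['img'],cv2.COLOR_RGB2BGR))
    return f
def ray(f,uv):
    p=cv2.undistortPoints(np.array([[uv]],float),np.array(f['K']),np.array(f['distortion']))[0,0]
    V=np.array(f['view']);d=V[:3,:3].T@np.array([p[0],-p[1],-1.]);o=-V[:3,:3].T@V[:3,3]
    return o,d/np.linalg.norm(d)
def onz(f,uv,z):
    o,d=ray(f,uv); return o+d*(z-o[2])/d[2]
def proj(f,P):
    V=np.array(f['view']);c=V[:3,:3]@np.array(P,float)+V[:3,3]
    q=cv2.projectPoints(np.array([[c[0],-c[1],-c[2]]]),np.zeros(3),np.zeros(3),np.array(f['K']),np.array(f['distortion']))[0]
    return q[0,0]
E
python3 - <<'E'
from h import *
for n in ['scene','top']:
    f=grab(n,n+'0'); V=np.array(f['view']); print(n,-V[:3,:3].T@V[:3,3])
s=manip.observe();print(s['eef_pos'],s['ee_rot'],s['gripper_width'],s['time'])
E
```

```text
scene [1.16495448 0.62539692 1.3184069 ]
top [0.49224807 0.0606615  1.24969516]
[ 0.25857583 -0.56865361  0.23076434] [ 9.77311121e-01  2.11808135e-01 -1.52238751e-04 -5.13227599e-04] 0.08565977824192032 0.1
```

View pics/scene0.png

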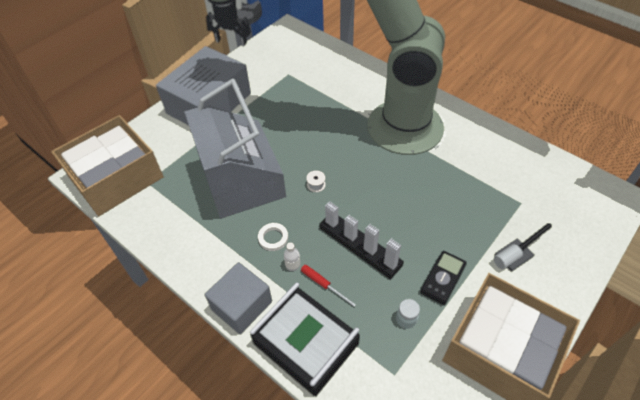

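View pics/top0.png

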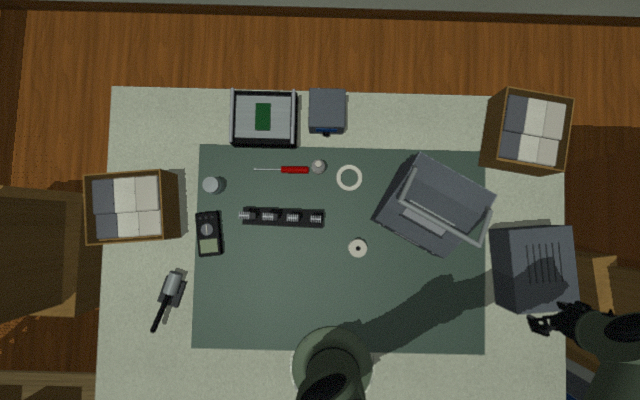

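The scene picture shows the rack running from (322,225) to (400,270) with four sinks, and the box around (235,160). In the top view the rack is at x 243–325, y 207–228, the box at about (435,205), its bar on the robot side. I'll enlarge these areas.

```bash
python3 - <<'E'
import cv2,numpy as np
t=cv2.imread('pics/top0.png');s=cv2.imread('pics/scene0.png')
def c(i,x,y,w,h): return cv2.resize(i[y:y+h,x:x+w],(400,300),interpolation=cv2.INTER_CUBIC)
a=np.vstack([np.hstack([c(t,235,180,100,75),c(t,365,145,140,105)]),np.hstack([c(s,310,195,100,75),c(s,170,70,160,120)*1])])
cv2.imwrite('pics/crops.png',a)
E
```

```text
(no output)
```

View pics/crops.png

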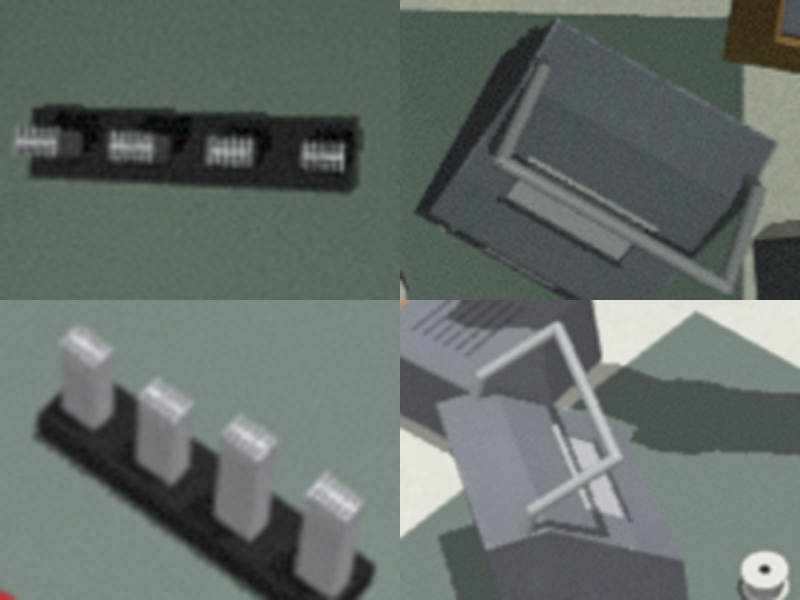

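The crops show four part tops, the rack outline, the box's bar corners and the slot's hinge line in both views; I triangulate these.

```bash
cat >> h.py <<'E'
def tri(rs):
    A=np.zeros((3,3));b=np.zeros(3)
    for o,d in rs:
        M=np.eye(3)-np.outer(d,d);A+=M;b+=M@o
    p=np.linalg.solve(A,b)
    return p,max(np.linalg.norm((np.eye(3)-np.outer(d,d))@(p-o)) for o,d in rs)
E
python3 - <<'E'
from h import *
np.set_printoptions(precision=4,suppress=True)
t=grab('top');s=grab('scene')
T=lambda a,b:tri([ray(t,a),ray(s,b)])
tt=[(244.25,215.25),(268,216.5),(292.75,217.75),(316,218.75)]
ss=[(331.75,206.25),(351.5,219.25),(372.25,229.5),(393.5,244)][::-1]
for a,b in zip(tt,ss): print('part',*T(a,b),onz(t,a,.108)[:2],onz(t,a,.133)[:2])
for p in [(243,206.75),(242.5,224.25),(323.75,210),(323.25,227.5)]: print('rack',onz(t,p,.03)[:2])
for n,a,b in [('hingeL',(410.5,201),(246,153.2)),('hingeR',(454.25,224.8),(231.2,120)),('barL',(400,201),(258,132.8)),('barR',(479.5,245.8),(233.2,80.8))]: print(n,*T(a,b))
# loose objects, table-ish
for n,p,z in [('spool',(358,248),.038),('flux',(319,166),.11),('tape',(349,178),.019),('driver',(294,170),.02),('meter',(208,233),.032),('jar',(211,185),.07)]: print(n,onz(t,p,z)[:2])
E
```

```text
part [0.5024 0.2873 0.1289] 0.0022084078746395933 [0.504  0.2897] [0.5037 0.2847]
part [0.5002 0.2139 0.1273] 0.0024134289266737894 [0.5019 0.2147] [0.5017 0.2113]
part [0.4979 0.139  0.1058] 0.003158689419333812 [0.4999 0.1364] [0.4997 0.1348]
part [0.4967 0.0652 0.1038] 0.002967462878123818 [0.4986 0.0629] [0.4984 0.0629]
rack [0.5334 0.3106]
rack [0.4743 0.3102]
rack [0.5292 0.0376]
rack [0.4701 0.0379]
hingeL [ 0.5555 -0.2115  0.1932] 0.002480441247987019
hingeR [ 0.4896 -0.3396  0.1989] 0.0013932635383544008
barL [ 0.5468 -0.1525  0.3109] 0.0037314583050743278
barR [ 0.4358 -0.3638  0.3064] 0.0028693525440001296
spool [ 0.4048 -0.0798]
flux [0.6663 0.0576]
tape [ 0.6414 -0.0465]
driver [0.664  0.1427]
meter [0.4422 0.4245]
jar [0.6007 0.4097]
```

Short ones are at y≈0.065 and 0.139 (tops ≈0.105); the long ones are at 0.214 and 0.287. Box yaw ≈ -27.5°, slot ≈ (0.503,-0.265,0.175). I set out: rise first, turn square to the rack, then cross high above the box.

```bash
python3 -m crank '[[0,0,-1,0,0,0.074,0.6],[0,0,-1,0,0,0.074,0.6],[0,0,-1,0,0,0.074,0.6],[0,0,-1,0,0,0.074,0.6]]'
python3 -m crank '[[0.35,-0.98,0,0,0,0,0.6],[0.35,-0.98,0,0,0,0,0.6],[0.35,-0.98,0,0,0,0,0.6],[0.35,-0.98,0,0,0,0,0.6],[0.35,-0.98,0,0,0,0,0.6]]'
```

```text
time: 0.7
eef_pos: [0.2586, -0.5687, 0.433]
ee_rot: [1.0, -0.01, 0.0, -0.0]
ft_force: [0.1, 0.2, 1.0]
gripper_width: 0.0515
grip_force: 0.0
time: 1.32
eef_pos: [0.3507, -0.3237, 0.4313]
ee_rot: [1.0, -0.009, 0.0, 0.0]
ft_force: [1.2, -0.2, 0.2]
gripper_width: 0.0514
grip_force: 0.0
```

```bash
python3 -m crank '[[0.36,-0.97,0,0,0,0,0.6],[0.36,-0.97,0,0,0,0,0.6],[0.36,-0.97,0,0,0,0,0.6],[0.36,-0.97,0,0,0,0,0.6],[0.36,-0.97,0,0,0,0,0.6]]' >/dev/null
python3 -m crank '[[0.36,-0.97,0,0,0,0,0.6],[0.36,-0.97,0.5,0,0,0,0.6],[0.36,-0.97,0.8,0,0,0,0.6],[0,0,1,0,0,0,0.6],[0,0,0.5,0,0,0,0.6]]'
python3 - <<'E'
from h import *
f=grab('wrist','w1');t=grab('top','t1');s=manip.observe();np.save('w1.npy',dict(K=f['K'],distortion=f['distortion'],view=f['view']),allow_pickle=True)
print(s['eef_pos'],s['ee_rot'])
for p in [(.499,.064,.108),(.5,.138,.108)]: print(proj(f,p))
E
```

```text
time: 2.58
eef_pos: [0.4993, 0.0582, 0.2906]
ee_rot: [1.0, -0.008, -0.001, 0.0]
ft_force: [0.2, -0.1, 0.2]
gripper_width: 0.0514
grip_force: 0.0
[0.49908868 0.05765173 0.29085332] [ 9.99962226e-01 -8.43546609e-03 -2.08213137e-03  2.33113369e-04]
[315.02349116 178.25359099]
[249.30954868 178.46900311]
```

View pics/w1.png

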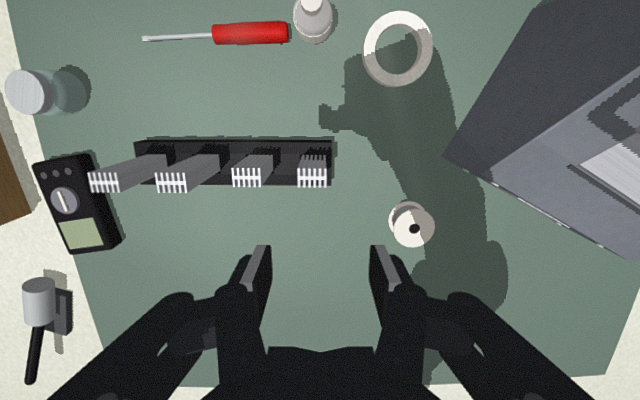

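The wrist view shows the four finned tops: shorts at about (312,177) and (246,177), longs at (171,182) and (104,182); the box's slot appears at the right edge. Refine the two shorts by mask.

```bash
python3 - <<'E'
from h import *
f=np.load('w1.npy',allow_pickle=True).item()
g=cv2.imread('pics/w1.png').min(2)
m=(g>165).astype(np.uint8); m=cv2.morphologyEx(m,cv2.MORPH_CLOSE,np.ones((7,7)))
n,l,st,c=cv2.connectedComponentsWithStats(m)
for i in range(1,n):
    x,y,w,h,a=st[i]
    if 80<x<340 and 150<y<200 and a>50:
        P=[onz(f,(u,y+h/2-.5),.108)[:2] for u in (x-.5,x+w/2-.5,x+w-.5)]
        print(st[i],np.round(P[1],4),'width',np.round(np.linalg.norm(P[2]-P[0]),4),'h',np.round(onz(f,(x,y),.108)[0]-onz(f,(x,y+h),.108)[0],4))
E
```

```text
[231 168  30  20 549] [0.5012 0.1422] width 0.0339 h 0.0231
[297 168  30  20 583] [0.4999 0.0679] width 0.0337 h 0.0231
[ 88 172  32  21 555] [0.4991 0.3087] width 0.039 h 0.0251
[155 173  32  20 597] [0.497 0.229] width 0.0374 h 0.0236
```

```bash
python3 -m crank '[[0,-0.18,1,0,0,0,0.6],[0,0,1,0,0,0,0.6],[0,0,0.9,0,0,0,0.6],[0,0,0.8,0,0,0,0.6],[0,0,0.74,0,0,0,0.6]]'
python3 -m crank '[[0,0,0,0,0,0,0.6],[0,0,0,0,0,0,0.2],[0,0,0,0,0,0,0.2],[0,0,0,0,0,0,0.2],[0,0,0,0,0,0,0.2]]' 50
```

```text
time: 3.3
eef_pos: [0.5014, 0.0667, 0.0709]
ee_rot: [1.0, -0.009, 0.001, 0.0]
ft_force: [1.0, -0.1, 0.4]
gripper_width: 0.0513
grip_force: 0.0
time: 3.92
eef_pos: [0.5016, 0.067, 0.0729]
ee_rot: [1.0, -0.009, 0.002, -0.0]
ft_force: [-1.3, 1.5, 10.0]
gripper_width: 0.031
grip_force: 50.8
```

```bash
python3 -m crank '[[0,0,-0.4,0,0,0,0.2],[0,0,-0.6,0,0,0,0.2],[0,0,-0.8,0,0,0,0.2],[0,0,-1,0,0,0,0.2],[0,0,-1,0,0,0,0.2]]'
python3 - <<'E'
from h import *
f=grab('wrist','w2');s=manip.observe();print(s['eef_pos'],s['gripper_width'],s['grip_force'],s['ft_force'])
E
```

```text
time: 4.55
eef_pos: [0.5002, 0.0668, 0.264]
ee_rot: [1.0, -0.009, 0.001, -0.0]
ft_force: [0.5, 0.1, -1.7]
gripper_width: 0.0315
grip_force: 49.9
[0.50226844 0.06752062 0.2699394 ] 0.031686229224630845 50.26794970035553 [1.94815909 0.76374668 8.22139612]
```

View pics/w2.png

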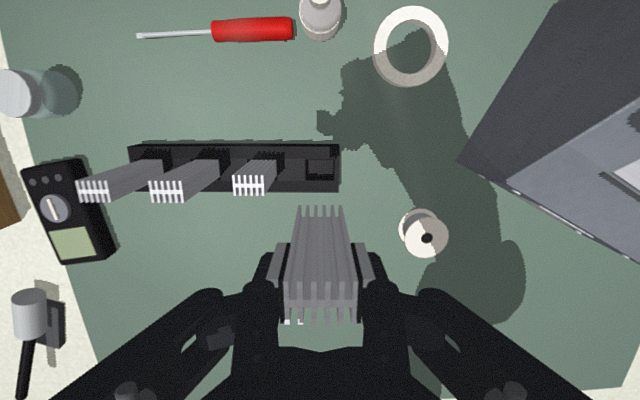

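The sink is held squarely between the pads with its head end near the grip; its pocket at (320,170) is empty and the other three stand. Check camera offset and the pre-slot move.

```bash
python3 - <<'E'
from h import *
np.set_printoptions(precision=3,suppress=True)
f=grab('wrist');V=np.array(f['view']);s=manip.observe()
c=-V[:3,:3].T@V[:3,3];Rt=R.from_quat(s['ee_rot'])
print('cam in tool',Rt.inv().apply(c-s['eef_pos']),'look',Rt.inv().apply(-V[2,:3]), s['joint_pos'])
E
```

```text
cam in tool [ 0.08  -0.001 -0.146] look [-0.306  0.001  0.952] [ 0.103  0.314 -0.443  1.853  0.16   1.    -1.996]
```

The camera sits 80 mm off on tool +x, which would meet the bar at insertion; I make the half turn so it is on the downslope side, then tilt 40°.

```bash
for i in 1; do
python3 -m crank '[[0,0,0,0,0,-0.119,0.2],[0,0,0,0,0,-0.119,0.2],[0,0,0,0,0,-0.119,0.2],[0,0,0,0,0,-0.119,0.2],[0,0,0,0,0,-0.119,0.2]]' >/dev/null
python3 -m crank '[[0,0,0,0,0,-0.119,0.2],[0,0,0,0,0,-0.119,0.2],[0,0,0,0,0,-0.119,0.2],[0,0,0,0,0,-0.119,0.2],[0,0,0,0,0,-0.119,0.2]]' >/dev/null
python3 -m crank '[[0,0,0,0,0,-0.119,0.2],[0,0,0,0,0,-0.119,0.2],[0,0,0,0,0,-0.119,0.2],[0,0,0,0,0,-0.119,0.2],[0,0,0,0,0,-0.119,0.2]]'
done
cat >> h.py <<'E'
def to(P,yaw=None,tilt=None):
    s=manip.observe();Rt=R.from_quat(s['ee_rot']);p=np.array(s['eef_pos'])
    print('pos',p.round(4),'w',round(s['gripper_width'],4),'shift units',(Rt.inv().apply(np.array(P)-p)/.05).round(2),end=' ')
    if yaw is not None:
        T=R.from_euler('Z',yaw)*R.from_quat([1,0,0,0])*R.from_euler('Y',tilt)
        print('turn units',((Rt.inv()*T).as_rotvec()/1.5).round(3),end=' ')
    print('t',s['time'],'j',np.round(s['joint_pos'],2))
E
python3 - <<'E'
from h import *
to((.412,-.217,.2986),np.pi-.482,-np.radians(40))
E
```

```text
time: 6.52
eef_pos: [0.5002, 0.0666, 0.2613]
ee_rot: [0.236, 0.972, -0.0, 0.0]
ft_force: [0.0, -1.2, -1.7]
gripper_width: 0.0316
grip_force: 50.1
pos [0.5002 0.0666 0.2613] w 0.0316 shift units [-1.03 -5.85 -0.74] turn units [ 0.001 -0.465  0.004] t 6.525 j [ 0.52  0.45 -1.02  1.84  0.43  1.09  0.43]
```

```bash
python3 -m crank '[[0,0,0,0,-0.093,0,0.2],[0,0,0,0,-0.093,0,0.2],[0,0,0,0,-0.093,0,0.2],[0,0,0,0,-0.093,0,0.2],[0,0,0,0,-0.093,0,0.2]]'
python3 - <<'E'
from h import *
to((.412,-.217,.2986),np.pi-.482,-np.radians(40))
E
```

```text
time: 7.15
eef_pos: [0.5002, 0.0666, 0.2621]
ee_rot: [0.224, 0.913, -0.081, 0.332]
ft_force: [0.6, -1.1, -2.4]
gripper_width: 0.0315
grip_force: 50.4
pos [0.5002 0.0666 0.2621] w 0.0315 shift units [-1.29 -5.84  0.12] turn units [ 0.001 -0.001 -0.   ] t 7.15 j [ 0.1   0.24 -0.85  2.27  1.24  0.88 -0.55]
```

```bash
python3 -m crank '[[-0.2,-0.97,0,0,0,0,0.2],[-0.2,-0.97,0,0,0,0,0.2],[-0.2,-0.97,0,0,0,0,0.2],[-0.2,-0.97,0,0,0,0,0.2],[-0.2,-0.97,0,0,0,0,0.2]]'
python3 -m crank '[[-0.25,-0.97,0,0,0,0,0.2],[0,0,0,0,0,0,0.2]]' > /dev/null
python3 - <<'E'
from h import *
S=np.array([.5035,-.265,.176])
to((.412,-.217,.2986),np.pi-.482,-np.radians(40))
f=grab('wrist','w3');np.save('w3.npy',dict(K=f['K'],distortion=f['distortion'],view=f['view']),allow_pickle=True)
c,s=np.cos(-.482),np.sin(-.482);X=np.array([c*.766,s*.766,.643]);Y=np.array([-s,c,0])
for a,b in [(0,0),(.026,.07),(.026,-.07),(-.026,-.07),(-.026,.07)]: print(proj(f,S+a*X+b*Y).round(1))
E
```

```text
time: 7.78
eef_pos: [0.44, -0.1131, 0.2858]
ee_rot: [0.225, 0.915, -0.079, 0.325]
ft_force: [0.1, 0.1, -1.5]
gripper_width: 0.0317
grip_force: 50.7
pos [ 0.4269 -0.1554  0.2912] w 0.0316 shift units [-0.34 -1.23  0.08] turn units [-0.003 -0.013 -0.003] t 8.025 j [ 0.9  -0.07 -0.83  2.43  1.02  0.25  0.2 ]
[262.9 198.2]
[327.5 220.7]
[201.9 220.8]
[196.2 175. ]
[327.7 174.4]
```

View pics/w3.png

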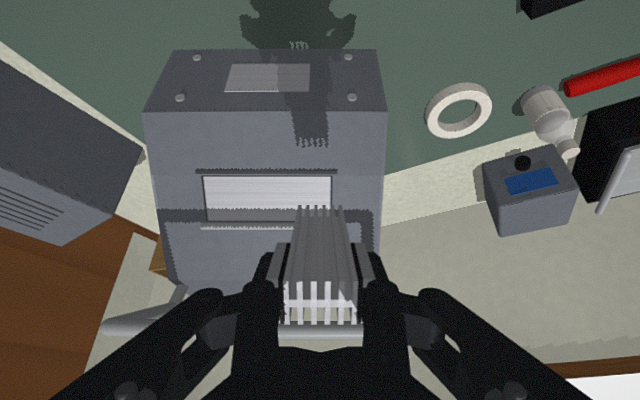

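The slot shows at corners (200,175), (330,177), (205,221), (333,222), some 4 px right of prediction; so it lies 4 mm farther toward +y. Joint 4 is at its limit this far back, so I close in on the axis 100 mm out.

```bash
cat >> h.py <<'E'
S=np.array([.5053,-.2615,.176])
c,s_=np.cos(-.482),np.sin(-.482);X=np.array([c*.766,s_*.766,.643]);Y=np.array([-s_,c,0]);D=np.array([c*.643,s_*.643,-.766])
def slot(up,y,dep): to(S+up*X+y*Y+dep*D,np.pi-.482,-np.radians(40))
E
python3 -m crank '[[-0.05,-0.3,0.4,0,0,0,0.2],[-0.05,-0.4,0.4,0,0,0,0.2],[-0.05,-0.4,0.4,0,0,0,0.2],[0,0,0,0,0,0,0.2]]'
python3 - <<'E'
from h import *
slot(-.004,0,-.1)
E
```

```text
time: 8.57
eef_pos: [0.4417, -0.2205, 0.2474]
ee_rot: [0.226, 0.916, -0.078, 0.322]
ft_force: [0.1, 1.1, -1.0]
gripper_width: 0.0313
grip_force: 50.6
pos [ 0.4417 -0.2205  0.2474] w 0.0313 shift units [-0.16 -0.14  0.06] turn units [ 0.001 -0.015 -0.002] t 8.575 j [ 1.03  0.13 -0.83  2.42  1.73  0.25 -0.33]
```

```bash
python3 -m crank '[[-0.16,-0.14,0.3,0,-0.015,0,0.2],[0,0,0.2,0,0,0,0.2],[0,0,0,0,0,0,0.2]]'
python3 - <<'E'
from h import *
slot(-.004,0,-.05)
E
```

```text
time: 8.95
eef_pos: [0.458, -0.236, 0.2337]
ee_rot: [0.225, 0.912, -0.08, 0.332]
ft_force: [0.0, 0.7, -1.8]
gripper_width: 0.0313
grip_force: 50.6
pos [ 0.458  -0.236   0.2337] w 0.0313 shift units [-0.   -0.01  0.57] turn units [ 0.002 -0.    -0.001] t 8.95 j [ 1.06  0.22 -0.86  2.41  1.94  0.32 -0.49]
```

```bash
python3 -m crank '[[0,0,0.3,0,0,0,0.2],[0,0,0.3,0,0,0,0.2],[0,0,0.3,0,0,0,0.2]]' | egrep 'eef_pos|ft_f'
python3 - <<'E'
from h import *
slot(-.004,0,.03);grab('wrist','w4')
E
```

```text
eef_pos: [0.4833, -0.2498, 0.1995]
ft_force: [-4.3, 2.1, 0.6]
pos [ 0.4833 -0.2498  0.1995] w 0.0312 shift units [ 0.   -0.01  1.28] turn units [ 0.001  0.    -0.001] t 9.325 j [ 1.04  0.38 -0.88  2.38  2.05  0.46 -0.55]
```

View pics/w4.png

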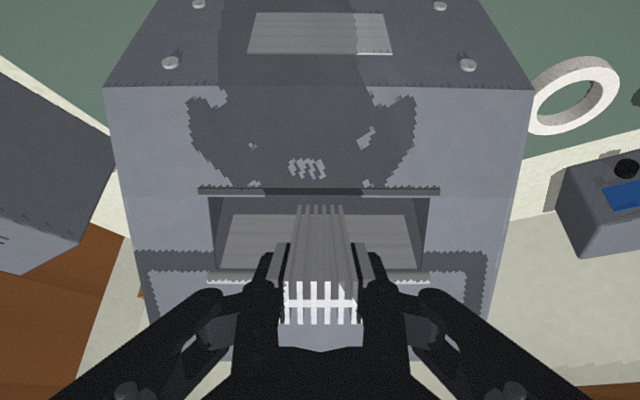

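The part's tip is well inside the slot (opening at rows 195–270, cols 210–430) with the flap pushed in. Continue to 30 mm finger depth and release.

```bash
python3 -m crank '[[0,0,0.3,0,0,0,0.2],[0,0,0.35,0,0,0,0.2],[0,0,0.35,0,0,0,0.2],[0,0,0.28,0,0,0,0.2],[0,0,0,0,0,0,0.2]]' | egrep 'eef_pos|ft_f|width'
python3 - <<'E'
from h import *
slot(-.004,0,.03)
E
python3 -m crank '[[0,0,0,0,0,0,0.7],[0,0,0,0,0,0,0.7],[0,0,0,0,0,0,0.7],[0,0,0,0,0,0,0.7]]' | egrep 'eef_pos|ft_f|width'
python3 - <<'E'
from h import *
slot(-.004,0,.03);grab('wrist','w5')
E
```

```text
eef_pos: [0.5194, -0.2687, 0.15]
ft_force: [-2.0, 0.5, -6.7]
gripper_width: 0.0312
pos [ 0.5194 -0.2687  0.15  ] w 0.0312 shift units [-0.01 -0.   -0.  ] turn units [ 0.001 -0.001 -0.001] t 10.0 j [ 1.    0.57 -0.86  2.32  2.16  0.58 -0.58]
eef_pos: [0.5201, -0.2689, 0.1515]
ft_force: [-2.7, 5.8, -0.1]
gripper_width: 0.0598
pos [ 0.5201 -0.2689  0.1515] w 0.0598 shift units [ 0.02 -0.01  0.01] turn units [ 0.001  0.001 -0.001] t 10.5 j [ 1.    0.57 -0.86  2.32  2.16  0.58 -0.58]
```

View pics/w5.png

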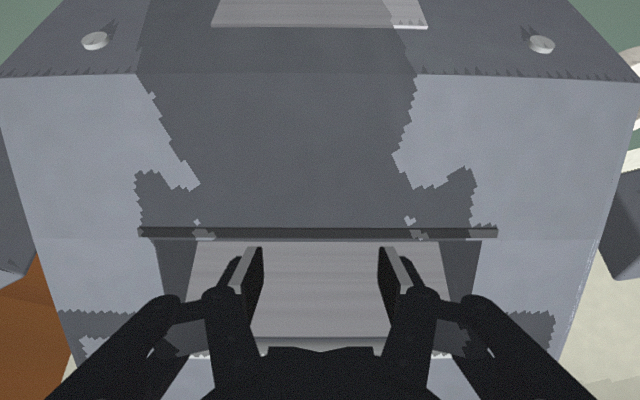

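The part is gone from between the pads and the flap lies open against the fingers only. Withdraw.

```bash
python3 -m crank '[[0,0,-0.3,0,0,0,0.7],[0,0,-0.5,0,0,0,0.7],[0,0,-0.6,0,0,0,0.6],[0,0,-0.6,0,0,0,0.6],[0,0,-0.2,0,0,0,0.6]]' | egrep 'eef_pos|ft_f|width'
python3 - <<'E'
from h import *
to((.500,.10,.27));f=grab('wrist','w6')
E
```

```text
eef_pos: [0.4571, -0.237, 0.2371]
ft_force: [0.5, 0.0, -0.5]
gripper_width: 0.0512
pos [ 0.4571 -0.237   0.2371] w 0.0512 shift units [ 1.38  6.37 -2.04] t 11.175 j [ 1.07  0.21 -0.87  2.41  1.94  0.32 -0.49]
```

View pics/w6.png

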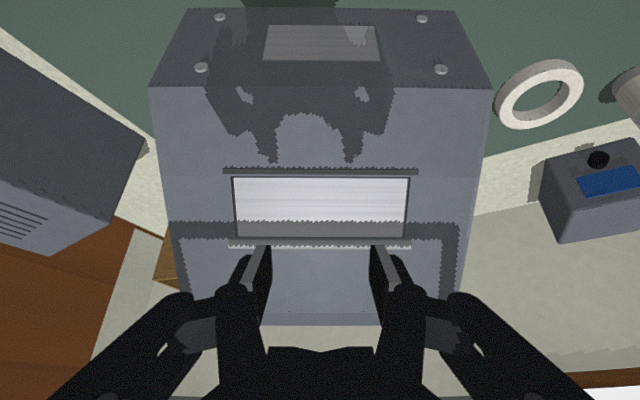

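The flap is shut again (light rectangle, cols 233–410, rows 177–238) and lined up with the tool. Back to the rack for the second.

```bash
python3 -m crank '[[0.2,0.98,0,0,0,0,0.6],[0.22,0.98,-0.1,0,0,0,0.6],[0.22,0.98,-0.2,0,0,0,0.6],[0.22,0.98,-0.3,0,0,0,0.6],[0.22,0.98,-0.3,0,0,0,0.6]]' >/dev/null
python3 -m crank '[[0.2,0.9,-0.3,0,0,0,0.6],[0,0.4,-0.3,0,0.093,0,0.6],[0,0,0,0,0.093,0,0.6],[0,0,0,0,0.093,0,0.6],[0,0,0,0,0.093,0,0.6]]' |grep time
python3 -m crank '[[0,0,0,0,0.093,0,0.6],[0,0,0,0,0,0,0.6]]' |grep time
python3 - <<'E'
from h import *
to((.5005,.1405,.27),np.pi-.017,0)
E
```

```text
time: 12.48
time: 12.72
pos [0.5162 0.0816 0.2504] w 0.051 shift units [ 0.83  0.9  -0.39] turn units [ 0.002 -0.002 -0.313] t 12.725 j [ 0.6   0.63 -1.27  1.81  0.64  1.2   0.22]
```

```bash
python3 -m crank '[[0.42,0.45,-0.2,0,0,0,0.6],[0.41,0.45,-0.19,0,0,0,0.6],[0,0,0,0,0,-0.104,0.6],[0,0,0,0,0,-0.104,0.6],[0,0,0,0,0,-0.104,0.6]]' |grep time
python3 -m crank '[[0,0,0,0,0,0,0.6]]' |grep time
python3 - <<'E'
from h import *
to((.5005,.1405,.069),np.pi-.017,0)
f=grab('wrist','w7')
g=f['img'].min(2);m=(g>165).astype(np.uint8); m=cv2.morphologyEx(m,cv2.MORPH_CLOSE,np.ones((7,7)))
n,l,st,c=cv2.connectedComponentsWithStats(m)
print(proj(f,(.5005,.1405,.108)))
for i in range(1,n):
    x,y,w,h,a=st[i]
    if a>150 and w<60: print(st[i],onz(f,(x+w/2-.5,y+h/2-.5),.108).round(4),onz(f,(x+w/2-.5,y+h/2-.5),.133).round(4))
E
```

```text
time: 13.35
time: 13.48
pos [0.4988 0.1421 0.2708] w 0.0514 shift units [-0.02 -0.03  4.04] turn units [0.    0.002 0.001] t 13.475 j [ 0.53  0.66 -1.39  1.79  0.68  1.29  0.52]
[318.30383791 181.1338934 ]
[305 172  31  21 625] [0.5015 0.1423 0.108 ] [0.495  0.1424 0.133 ]
[379 179  33  22 710] [0.5109 0.2224 0.108 ] [0.5036 0.216  0.133 ]
[452 179  35  23 671] [0.5125 0.3031 0.108 ] [0.5051 0.2901 0.133 ]
[ 260  280   56   71 1784] [0.6714 0.0993 0.108 ] [0.651 0.103 0.133]
[ 172  348   46   48 1222] [ 0.766  -0.0334  0.108 ] [ 0.7379 -0.019   0.133 ]
[ 422  349   32   51 1094] [0.7749 0.2995 0.108 ] [0.7461 0.2868 0.133 ]
```

```bash
python3 -m crank '[[-0.03,0,0.9,0,0,0,0.6],[0,0,0.9,0,0,0,0.6],[0,0,0.8,0,0,0,0.6],[0,0,0.8,0,0,0,0.6],[0,0,0.6,0,0,0,0.6]]'
python3 -m crank '[[0,0,0,0,0,0,0.6],[0,0,0,0,0,0,0.2],[0,0,0,0,0,0,0.2],[0,0,0,0,0,0,0.2],[0,0,0,0,0,0,0.2]]' 50
python3 - <<'E'
from h import *
to((.5005,.1405,.27),np.pi-.017,0)
E
```

```text
time: 14.15
eef_pos: [0.5008, 0.142, 0.0698]
ee_rot: [0.009, 1.0, 0.0, 0.001]
ft_force: [-0.1, -0.1, 0.7]
gripper_width: 0.0513
grip_force: 0.0
time: 14.78
eef_pos: [0.5018, 0.1424, 0.0726]
ee_rot: [0.008, 1.0, 0.001, 0.002]
ft_force: [-1.6, -0.6, 10.0]
gripper_width: 0.0314
grip_force: 51.2
pos [0.5018 0.1424 0.0726] w 0.0314 shift units [ 0.01 -0.03 -3.95] turn units [0.001 0.003 0.001] t 14.775 j [ 0.38  0.89 -1.14  1.96  1.    1.    0.3 ]
```

```bash
python3 -m crank '[[0,0,-0.4,0,0,0,0.2],[0,0,-0.6,0,0,0,0.2],[0,0,-0.8,0,0,0,0.2],[0,0,-1,0,0,0,0.2],[0,0,-1,0,0,0,0.2]]'|egrep 'eef|width'
python3 -m crank '[[0,0,0,0,0,0.104,0.2],[0,0,0,0,0,0.104,0.2],[0,0,0,0,0,0.104,0.2],[0,-0.4,0,0,0,0,0.2],[0,-0.8,0,0,0,0,0.2]]' >/dev/null
python3 -m crank '[[0,0,0,0,-0.093,0,0.2],[0,0,0,0,-0.093,0,0.2],[0,0,0,0,-0.093,0,0.2],[0,0,0,0,-0.093,0,0.2],[0,0,0,0,-0.093,0,0.2]]'|egrep 'width'
python3 - <<'E'
from h import *
slot(-.02,.06,-.145)
E
```

```text
eef_pos: [0.5004, 0.1419, 0.2635]
gripper_width: 0.0318
gripper_width: 0.0315
pos [0.473  0.0888 0.2628] w 0.0315 shift units [-1.42 -4.71  0.88] turn units [ 0.002  0.006 -0.003] t 16.65 j [ 0.23  0.29 -1.13  2.3   1.25  1.02 -0.65]
```

```bash
python3 -m crank '[[-0.26,-0.94,0.15,0,0,0,0.2],[-0.26,-0.94,0.15,0,0,0,0.2],[-0.26,-0.94,0.15,0,0,0,0.2],[-0.26,-0.94,0.2,0,0,0,0.2],[-0.26,-0.94,0.2,0,0,0,0.2]]' >/dev/null
python3 -m crank '[[0,0,0,0,0,0,0.2]]' |egrep 'ft_f|width'
python3 - <<'E'
from h import *
slot(-.004,0,-.1)
E
```

```text
ft_force: [0.9, 1.0, -0.6]
gripper_width: 0.0313
pos [ 0.4506 -0.0698  0.2692] w 0.0313 shift units [-0.86 -2.88  1.2 ] turn units [-0.003 -0.004 -0.007] t 17.4 j [ 1.03  0.11 -1.37  2.43  1.34  0.6  -0.37]
```

```bash
python3 -m crank '[[-0.1,-0.4,0.4,0,0,0,0.2],[-0.1,-0.5,0.3,0,0,0,0.2],[-0.1,-0.5,0.1,0,0,0,0.2],[-0.1,-0.5,0.1,0,0,0,0.2],[-0.1,-0.5,0,0,0,0,0.2]]' |egrep 'ft_f|width'
python3 - <<'E'
from h import *
slot(-.004,0,-.1)
E
```

```text
ft_force: [-0.6, 0.9, -2.2]
gripper_width: 0.0315
pos [ 0.4424 -0.1955  0.2528] w 0.0315 shift units [-0.26 -0.59  0.28] turn units [ 0.    -0.008 -0.004] t 18.025 j [ 1.5   0.29 -1.49  2.43  1.6   0.52 -0.22]
```

```bash
python3 -m crank '[[-0.1,-0.3,0.3,0,0,0,0.2],[-0.16,-0.29,0,0,-0.008,-0.004,0.2],[0,0,0,0,0,0,0.2]]' |egrep 'ft_f|width'
python3 - <<'E'
from h import *
slot(-.004,0,-.08)
print(manip.observe()['joint_pos'])
E
```

```text
ft_force: [-0.4, -0.1, -1.2]
gripper_width: 0.0314
pos [ 0.4459 -0.231   0.2495] w 0.0314 shift units [0.   0.01 0.39] turn units [-0.001  0.001 -0.   ] t 18.4 j [ 1.53  0.34 -1.44  2.41  1.68  0.51 -0.19]
[ 1.53152754  0.34386403 -1.44116932  2.40699701  1.6810998   0.50902782
 -0.18945599]
```

```bash
python3 -m crank '[[0,0,0.35,0,0,0,0.2],[0,0,0.35,0,0,0,0.2],[0,0,0.3,0,0,0,0.2],[0,0,0.3,0,0,0,0.2],[0,0,0.3,0,0,0,0.2]]' |egrep 'ft_f|width'
python3 - <<'E'
from h import *
slot(-.004,0,.03); grab('scene','s8'); a=cv2.imread('pics/s8.png')[0:200,120:420]; cv2.imwrite('pics/s8c.png',cv2.resize(a,(780,520)))
E
```

```text
ft_force: [-3.9, 1.2, 0.6]
gripper_width: 0.0314
pos [ 0.4918 -0.2535  0.1877] w 0.0314 shift units [-0.01 -0.02  0.98] turn units [-0.     0.     0.001] t 19.025 j [ 1.3   0.62 -1.29  2.36  1.9   0.74 -0.3 ]
```

View pics/s8c.png

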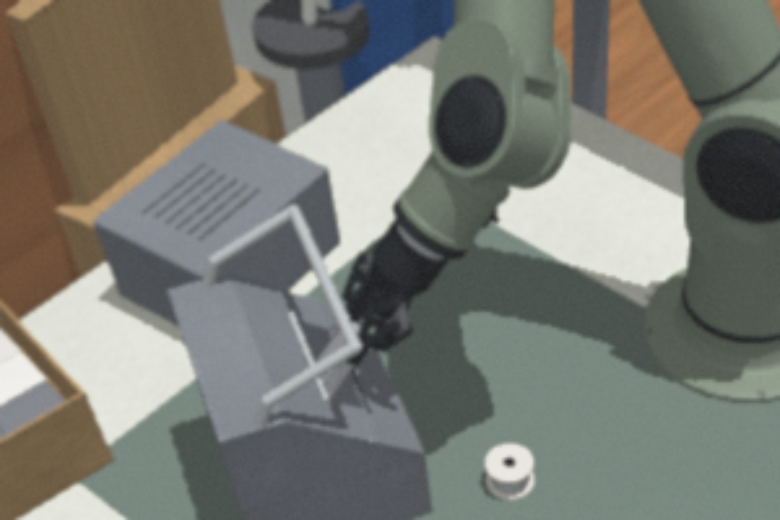

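The tool enters the slot square to the face, under the bar (crop around (340,360)), clear of the bar and legs. Finish the insertion, release, then withdraw.

```bash
python3 -m crank '[[0,0,0.35,0,0,0,0.2],[0,0,0.35,0,0,0,0.2],[0,0,0.28,0,0,0,0.2],[0,0,0,0,0,0,0.2]]' | egrep 'eef_pos|ft_f|width'
python3 -m crank '[[0,0,0,0,0,0,0.7],[0,0,0,0,0,0,0.7],[0,0,0,0,0,0,0.7],[0,0,0,0,0,0,0.7],[0,0,0,0,0,0,0.7]]' | egrep 'eef_pos|ft_f|width'
python3 - <<'E'
from h import *
slot(-.004,0,.03)
f=grab('wrist','w9')['img']; r=cv2.imread('pics/w5.png')[:,:,::-1]
d=lambda a,b:np.abs(a[240:340,265:375].astype(int)-b[240:340,265:375]).mean()
print('diff to empty-gripper view',d(f,r),'to part-held view',d(f,cv2.imread('pics/w4.png')[:,:,::-1]))
E
```

```text
eef_pos: [0.5191, -0.2688, 0.1499]
ft_force: [-0.9, 2.1, -6.4]
gripper_width: 0.0316
eef_pos: [0.5191, -0.2694, 0.1513]
ft_force: [-2.6, 5.1, -0.8]
gripper_width: 0.0601
pos [ 0.5191 -0.2694  0.1513] w 0.0601 shift units [0.01 0.01 0.02] turn units [-0.001  0.001  0.   ] t 20.2 j [ 1.23  0.75 -1.22  2.31  2.01  0.82 -0.31]
diff to empty-gripper view 3.5201818181818183 to part-held view 53.4750303030303
```

```bash
python3 -m crank '[[0,0,-0.3,0,0,0,0.7],[0,0,-0.5,0,0,0,0.7],[0,0,-0.6,0,0,0,0.7],[0,0,-0.6,0,0,0,0.7],[0,0,-0.2,0,0,0,0.7]]' | egrep 'eef_pos|ft_f|width'
python3 -m crank '[[0.2,0.3,0,0,0,0,0.7],[0.2,0.5,0,0,0,0,0.7],[0.2,0.5,0,0,0,0,0.7],[0,0,0,0,0,0,0.7],[0,0,0,0,0,0,0.7]]' | egrep 'eef_pos|ft_f'
python3 - <<'E'
from h import *
f=grab('wrist','w10');
q=[proj(f,S+a*X+b*Y) for a,b in [(.02,.055),(.02,-.055),(-.02,-.055),(-.02,.055)]]
m=np.zeros((400,640),np.uint8);cv2.fillPoly(m,[np.int32(q)],1);v=f['img'].mean(2)[m>0];print('slot quad',np.round(q).tolist(),'brightness',np.percentile(v,[5,25,50,90]))
print('ref shut w6',np.percentile(cv2.imread('pics/w6.png').mean(2)[182:232,240:400],[5,25,50,90]))
for n in ['top','scene']:
    g=grab(n,n+'9')['img'];r=cv2.imread(f'pics/{n}0.png')[:,:,::-1]
    d=(np.abs(g.astype(int)-r).max(2)>40).astype(np.uint8);d=cv2.morphologyEx(d,cv2.MORPH_OPEN,np.ones((3,3)))
    k,l,st,c=cv2.connectedComponentsWithStats(d)
    print(n,[s.tolist() for s in st[1:] if s[4]>12])
E
```

```text
eef_pos: [0.4561, -0.237, 0.2367]
ft_force: [1.2, 0.3, 1.1]
gripper_width: 0.0598
eef_pos: [0.4718, -0.1714, 0.2188]
ft_force: [-0.3, -0.2, -0.2]
slot quad [[308.0, 260.0], [178.0, 259.0], [171.0, 215.0], [307.0, 216.0]] brightness [ 96.86666667 179.         187.66666667 202.        ]
ref shut w6 [106.         189.66666667 199.33333333 207.66666667]
top [[287, 214, 11, 8, 76], [310, 216, 11, 6, 57], [362, 227, 57, 57, 1579], [484, 270, 11, 36, 323], [521, 281, 4, 4, 15], [359, 285, 44, 33, 1043], [399, 287, 7, 6, 31], [526, 301, 64, 37, 1136], [600, 309, 40, 71, 1352], [630, 333, 4, 4, 16], [627, 338, 5, 3, 15], [634, 338, 5, 3, 15], [373, 352, 120, 48, 3686], [633, 360, 7, 4, 24]]
scene [[206, 0, 31, 40, 646], [312, 0, 11, 30, 206], [269, 0, 96, 119, 4098], [354, 15, 13, 36, 278], [237, 26, 12, 12, 94], [442, 39, 6, 18, 57], [397, 40, 8, 4, 26], [429, 53, 7, 22, 103], [384, 54, 5, 32, 102], [389, 54, 8, 13, 49], [191, 58, 52, 24, 831], [438, 71, 4, 5, 17], [245, 95, 28, 32, 422], [232, 105, 11, 9, 71], [300, 111, 3, 5, 15], [273, 120, 7, 8, 36], [307, 124, 36, 9, 170], [279, 129, 50, 55, 1797], [329, 204, 7, 6, 30], [326, 212, 13, 15, 143], [344, 217, 14, 23, 228]]
```

```bash
python3 - <<'E'
from h import *
for n,(x,y,w,h) in [('top',(343,233,30,30)),('scene',(300,165,32,30))]:
    for k in '09':
        g=cv2.imread(f'pics/{n}{k}.png').astype(int)[y:y+h,x:x+w]; m=(g.max(2)-g.min(2)<22)&(g.min(2)>100)
        v,u=np.nonzero(m);print(n,k,m.sum(),u.mean()+x if len(u) else None,v.mean()+y if len(v) else None)
print(manip.sign_off())
E
```

```text
top 0 274 357.14963503649636 248.11313868613138
top 9 248 356.2096774193548 247.8790322580645
scene 0 933 315.7138263665595 179.33976420150054
scene 9 681 317.87665198237886 182.61967694566815
the job is handed in; nothing more can be done
None
```

I posted both short heat sinks through the flap into the scrap box and handed the job in; the flap shut behind each, the two full-length ones still stand in the rack, and before/after pictures show nothing else moved, though the spool was partly shadowed in the last ones.

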